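# Fit the two reamers on the citrus juicer

## Robot

A 6-joint arm with a two-finger parallel gripper is mounted at the origin on a cart in front of the work surface, level with it; the furniture and walls round the work are solid. World frame = base frame: x ahead of the robot, y to its left, z up, the work surface at z = 0. Lengths are in m, angles in rad, forces in N, time in s.
With the tool pointing down it reaches from about 0.275 to 0.75 m from the base axis. Payload 10.2 kg.
Tool frame: the origin (TCP) lies midway between the tips of the shut fingers; the grasp point (between the pads) lies behind it (manip.hold_point_z is the z of the grasp point in the tool frame, in m); z points along the fingers, y is the line along which they close (so a half turn about z gives the same grasp; the last joint's range is limited). The gripper opens to 88 mm and grips with 3 to 60 N. Pads are 18 mm wide; open, the fingers measure 123 mm over their backs; the gripper's body (75 mm by 187 mm) begins 45 mm behind the grasp point.
Start: joints at [-1.484, 0.313, 1.498, -0, 1.331, -0.223], TCP at [0.16, -0.5, 0.239] pointing down, gripper open.
Joint ranges: [-2.94, 2.94], [-0.97, 2.17], [0.19, 2.56], [-1.23, 4.37], [0.02, 3.11], [-2.88, 2.88]. Speed limits (rad/s): [2.39, 2.39, 3.01, 3.14, 3.14, 3.14].

## Interface

Orientations are given as a unit quaternion [x, y, z, w].
In Python, from workcell import manip gives the robot as it stands.
- The arm moves only by the tool apply_moves, never from a script. Its argument "motion" is a list that holds one entry, the list of rows, each a list of 7 numbers: the turn, a rotation vector about the tool's x, y, z in degrees, then the shift along the tool's x, y, z in mm, then the closure, from -1 (fully open) to 1 (shut). A call has 1 to 20 rows; each row shifts and turns the commanded pose from where the row before left it, along the tool's axes as they then stand; what a row does not reach is not made up. A row lasts 1/10 s, in which the tool goes at most 50 mm and 8.59 degrees, less where a joint would pass 70% of its speed; a pose out of reach is approached as far as the arm can. A call with a gripper value outside its range is refused whole. The fingers move at their own pace and stop on an object; the grip force is fixed at half the most. Time passes only in rows, so rows that do not move let the fingers close. It gives the time, the measured TCP pose, the force, the opening and the grip force at its end, in the units of the state.
- manip.sense(): the state, without advancing time (a new reading comes with each control period).
- manip.get_image(name): name is "scene" or "top" or "wrist"; returns a dict with "frame" (480x640x3 uint8, red, green, blue), "fx", "fy", "cx", "cy" (pixels), "position" and "attitude" of the camera in the world. Camera axes: x right, y down, z forward; pixel columns grow to the right and rows downward; lengths in m; the calibration is good to about 2 mm. The wrist camera is an equidistant fisheye: a pixel r from the principal point sees the ray r / f radians off the axis. A picture is of the moment at which its call begins. There is no depth.
- manip.hand_in(): hands the job in; it is judged then, once.
The state is a dict: "clock": time; "q": joint angles; "joint_velocities": joint speeds; "tau": joint torques, N m; "ee_pos": TCP position; "tcp_rot": TCP orientation; "contact_force": force on the tool from outside, world axes, zero at the start; "moment": the same for the moment, N m; "finger_gap": finger opening in m; "grasp_force": force on a finger pad.
Only numpy, scipy, OpenCV 4.12 (cv2) and the standard library are available. Lean on these libraries where they do the work, as an engineer would, in place of code of your own. Each camera call takes 0.05 s, during which the arm holds its last target. There are 200 camera calls.

## Task

Get the citrus juicer ready for use: push the small reamer straight down onto the juicer's square drive until it is fully home and the drive's spring balls have clicked into it, then lower the large reamer over it so that it sits flat on the small one's flange. Do not drop the large reamer into place, and do not disturb the salt shaker, tape roll or closed pack.

Things in the scene. Friction and masses are not known exactly. Their poses are not given: they have to be found in the camera images.
- juicer_base: fixed low round steel juicer motor base, 144 mm across, edge 28 mm high, top rising to 42 mm; black switch on its side at its -x. Origin at the centre of its underside, on the table. In the middle a round boss (48 mm across) rises to 50 mm above the origin and carries the upright square drive, which does not turn.
- drive_foot (a point): point on the drive's axis at the top of the boss, 50 mm above the origin of juicer_base, same axes: the underside of the small reamer comes to rest here
- drive_tip (a point): top of the square drive, on its axis, 28 mm above drive_foot. The drive is greased steel, 20 x 20 mm, sides parallel to juicer_base's x and y, the last 4 mm tapered by 3 mm a side. A 9 mm steel spring ball stands 3.8 mm out of each of its two y faces, 15 mm above drive_foot.
- ball_a (a joint): spring ball on the drive's +y face: 0 m fully out, grows as it is pushed in (up to 0.005); spring about 5 N out, 7 N when pushed in 2.3 mm
- ball_b (a joint): the same on the drive's -y face
- small_reamer: smaller of two white ribbed hollow plastic cones, 74 mm tall, about 120 g, upright, loose; the only one with a flange (84 mm across, 5 mm thick, at the bottom). Origin at the centre of its underside, z up. Cone 64 mm across at the foot, 40 mm at height 50. In its underside a square socket 23 mm wide, over 34 mm deep, sides along its x and y, 3 mm lead-in, a dimple in all 4 walls.
- small_tab (a point): centre of the top of the small reamer's finger tab, 74 mm above its underside: flat upright tab, 30 mm along x, 16 mm thick along y (grip across this), 24 mm high (50 to 74 mm). The socket fits the drive in any of 4 quarter turns, within about 5 degrees. Pushing it over the balls takes 6 to 14 N, more than its weight; it clicks just before the underside meets the boss.
- large_reamer: larger white ribbed hollow plastic cone without flange, 107 mm tall, about 140 g, upright, loose. Origin at the centre of its underside, z up. 77 mm across at the foot, 49 mm at height 83, walls 3.5 mm, open below, round cavity 78 mm deep. Nested, it stands on the small one's flange, its origin 5 mm above the small one's, with about 3 mm radial play, any way round.
- large_tab (a point): centre of the top of the large reamer's finger tab, 107 mm above its underside: the same tab, 30 mm along x, 16 mm thick along y (grip across this), 24 mm high (83 to 107 mm)
- salt_shaker: glass salt shaker, 44 mm across, 90 mm tall, loose; origin at the centre of its underside; leave it alone
- tape_roll: roll of brown tape lying flat, 96 mm across, 48 mm tall, loose; origin at the centre of its underside; leave it alone
- pack_closed: closed clear clamshell food pack, 148 x 159 x 65 mm, loose; origin at the centre of its underside; leave it alone
Things that resemble listed ones, but are neither listed nor needed, are in the scene too. What is shaped like the small_reamer but blue or turquoise is not meant.

How it is judged:
By the outcome, as a careful person would: the job done as asked, in the order asked, and still so for the second after the job is handed in, with the robot touching nothing.
It also fails if it takes over 69 s, if anything falls off the work surface, if the arm or the gripper's body presses on something with over 40 N, if the wrist force passes 120 N, or if a joint passes its speed limit or range.

## Working session

There is one attempt and no reset: what is moved stays moved. The work goes in short steps, Python scripts to look and compute and a tool call to move; the robot and the scene stay as the last step left them, time stands still between calls to the robot, and variables do not carry over. Pictures are saved under pics/ and viewed, at most 10 in all, crops included, and the job is handed in when it is done.

Besides the shell and the picture viewer there is one more tool, called after "Request:" by a JSON object that holds its "op" and its "data", one argument or row to a line. apply_moves: Moves the arm, as the interface text tells. Its arguments: {"type":"object","properties":{"motion":{"type":"array","items":{"type":"array","items":{"type":"array","items":{"type":"number"}}}}},"required":["motion"]}

```bash
mkdir -p pics
python3 - <<'E'
from workcell import manip
import cv2, pickle
for n in ("scene","top"):
    d=manip.get_image(n); pickle.dump(d,open(f"pics/{n}0.pkl","wb"))
    cv2.imwrite(f"pics/{n}0.png",d["frame"][:,:,::-1])
    print(n,{k:v for k,v in d.items() if k!="frame"})
print(manip.sense(), manip.hold_point_z)
E
```

```text
scene {'fx': 602.8700382162056, 'fy': 602.8700382162056, 'cx': 320.2946404040564, 'cy': 232.2672366987154, 'position': array([-0.09023196,  1.20521209,  0.87930141]), 'attitude': array([-0.20292299,  0.84431583, -0.48349125,  0.1104049 ])}
top {'fx': 532.3934249620943, 'fy': 532.3934249620943, 'cx': 322.5599422074925, 'cy': 236.1529199105352, 'position': array([0.34080601, 0.01360674, 1.36157616]), 'attitude': array([-0.69992472,  0.7118657 , -0.04210568,  0.03974562])}
{'clock': 0.1, 'q': array([-1.48439689e+00,  3.13385909e-01,  1.49834195e+00,  1.01096557e-05,
        1.33101183e+00, -2.23424680e-01]), 'joint_velocities': array([ 0.00036875, -0.00161824, -0.00324651, -0.00110741,  0.00157712,
        0.00032727]), 'tau': array([ 3.52013216e-03, -4.02809644e+01, -2.52641863e+01,  6.95640687e-02,
        3.42404586e-02, -6.76371496e-05]), 'ee_pos': array([ 0.1600271 , -0.49978857,  0.23822968]), 'tcp_rot': array([ 9.88025127e-01,  1.54291996e-01,  4.41605422e-05, -5.71837191e-04]), 'contact_force': array([ 0.37046979,  0.33264495, -0.25817167]), 'moment': array([-0.02042853, -0.00171518,  0.06639592]), 'grasp_force': 0.0, 'finger_gap': 0.0880553862940478} -0.0187
```

View pics/top0.png

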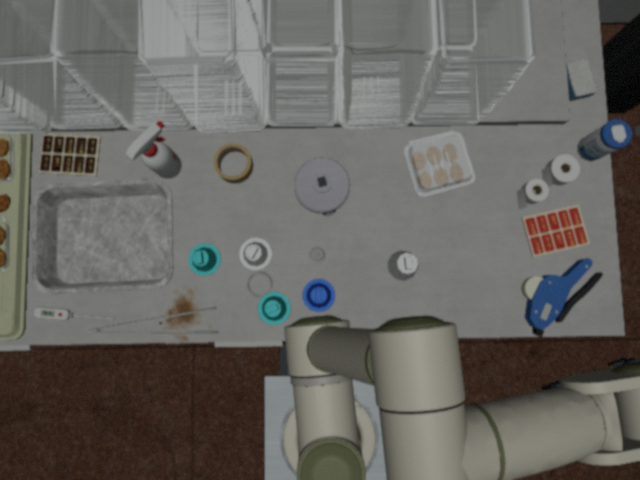

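View pics/scene0.png

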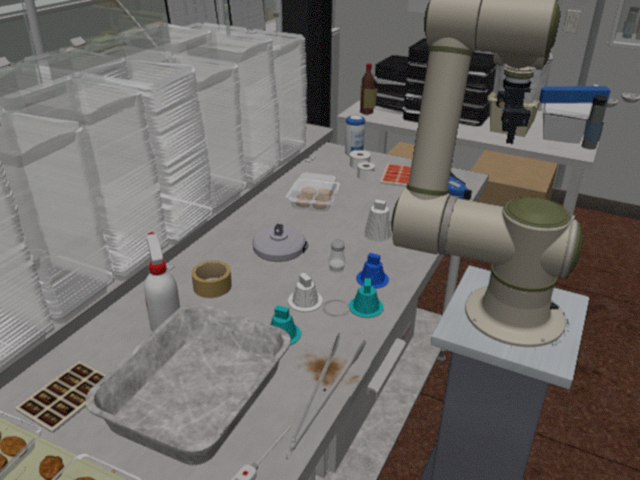

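The top view shows the juicer at (322,185), the small reamer (white, flanged) at (255,253) and the large reamer at (403,264). The salt shaker is at (317,254), the tape at (233,163) and the pack at (440,163). The scene view agrees. Next I'll enlarge the three targets and get rough positions.

```bash
cat > h.py <<'E'
import numpy as np, cv2, pickle
from scipy.spatial.transform import Rotation as R
def ray(d,uv,fish=False):
    x=(np.asarray(uv,float)-[d["cx"],d["cy"]])/[d["fx"],d["fy"]]
    if fish:
        r=np.linalg.norm(x,axis=-1,keepdims=True); s=np.where(r>1e-9,np.sin(r)/np.maximum(r,1e-9),1)
        v=np.concatenate([x*s,np.cos(r)],-1)
    else: v=np.concatenate([x,np.ones(x.shape[:-1]+(1,))],-1)
    return R.from_quat(d["attitude"]).apply(v)
def onz(d,uv,z,fish=False):
    v=ray(d,uv,fish); p=d["position"]
    return p+v*((z-p[2])/v[...,2])[...,None]
def cross(d1,u1,d2,u2,f1=False,f2=False):
    a,b=ray(d1,u1,f1),ray(d2,u2,f2); p,q=d1["position"],d2["position"]
    s=np.linalg.lstsq(np.c_[a,-b],q-p,rcond=None)[0]; A,B=p+s[0]*a,q+s[1]*b
    return (A+B)/2,np.linalg.norm(A-B)
E
python3 - <<'E'
from h import *
t=pickle.load(open("pics/top0.pkl","rb")); s=pickle.load(open("pics/scene0.pkl","rb"))
print("juicer",onz(t,[322,185],.03),"small",onz(t,[255,253],.005),"large",onz(t,[403,264],.1),"salt",onz(t,[317,254],.09))
c=lambda d,u,v,h: cv2.resize(d["frame"][v-h:v+h,u-h:u+h,::-1],(260,260),interpolation=cv2.INTER_CUBIC)
row=lambda d,l:np.hstack([c(d,*x) for x in l])
cv2.imwrite("pics/c0.png",np.vstack([row(t,[(255,253,26),(403,264,26),(322,185,32)]),row(s,[(305,290,26),(378,220,26),(279,238,32)])]))
E
```

```text
juicer [0.62682245 0.00701944 0.03      ] small [0.45815356 0.18105855 0.005     ] large [ 0.41784644 -0.18151322  0.1       ] salt [0.44589628 0.02213893 0.09      ]
```

View pics/c0.png

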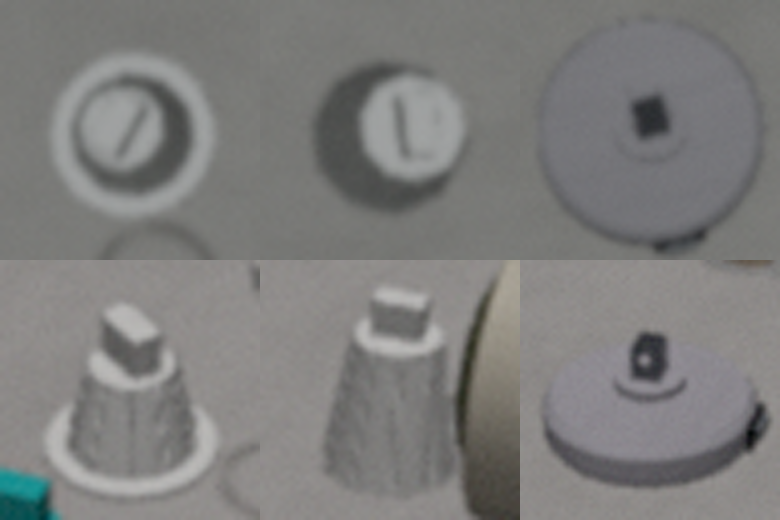

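The crops show both tabs' tops and the square drive clearly. I'll get yaw from the tab and drive edges, and centres from the flange and base outlines.

Run:
```python
from h import *
t=pickle.load(open("pics/top0.pkl","rb")); s=pickle.load(open("pics/scene0.pkl","rb"))
def f(c,u,v,h,ox,oy): return (np.array(c,float)-[ox,oy])*(2*h/260)+[u-h,v-h]
def rep(n,P):
    P=P[:,:2]; print(n,P.mean(0).round(4),[(round(float(np.linalg.norm(e)),4),round(float(np.degrees(np.arctan2(e[1],e[0]))),1)) for e in np.roll(P,-1,0)-P])
rep("small tab",onz(s,f([(102,317),(122,303),(161,337),(138,351)],305,290,26,0,260),.074))
rep("large tab",onz(s,f([(371,305),(377,287),(431,293),(426,311)],378,220,26,260,260),.107))
rep("drive",onz(t,f([(631,100),(661,94),(669,130),(639,139)],322,185,32,520,0),.078))
print("small tab line top",[onz(t,f(p,255,253,26,0,0),.062).round(4) for p in [(147,107),(119,158)]])
print("large tab line top",[onz(t,f(p,403,264,26,260,0),.095).round(4) for p in [(398,98),(407,158)]])
g=cv2.cvtColor(t["frame"],cv2.COLOR_RGB2GRAY)
# flange circle
for n,(u,v,h,z,r0,r1) in {"flange":(255,253,26,.005,14,19),"base":(322,185,34,.028,25,31)}.items():
    pts=[]
    gb=cv2.GaussianBlur(g,(0,0),1).astype(float)
    for a in np.linspace(0,2*np.pi,120,endpoint=False):
        r=np.arange(r0,r1,.1); x=(u+r*np.cos(a)).astype(np.float32)[None]; y=(v+r*np.sin(a)).astype(np.float32)[None]
        p=cv2.remap(gb,x,y,cv2.INTER_LINEAR)[0] if 0 else cv2.remap(gb.astype(np.float32),x,y,cv2.INTER_LINEAR)[0]
        i=np.argmax(abs(np.gradient(p))); pts.append((x[0,i],y[0,i]))
    P=onz(t,np.array(pts),z)[:,:2]
    for _ in range(6):
        A=np.c_[2*P,np.ones(len(P))]; q=np.linalg.lstsq(A,(P**2).sum(1),rcond=None)[0]; R_=np.sqrt(q[2]+q[:2]@q[:2])
        e=abs(np.linalg.norm(P-q[:2],axis=1)-R_); P=P[e<=max(np.quantile(e,.92),.001)]
    print(n,q[:2].round(4),"diam",2*R_,len(P))
```

```text
small tab [0.4546 0.1836] [(0.0148, -101.1), (0.0334, 150.9), (0.0154, 74.1), (0.0323, -30.7)]
large tab [ 0.4191 -0.1926] [(0.0222, -76.3), (0.0302, -166.0), (0.0219, 104.2), (0.0304, 14.3)]
drive [0.6253 0.0071] [(0.0185, -79.4), (0.0227, -168.7), (0.019, 106.0), (0.0245, 10.5)]
small tab line top [array([0.4644, 0.1657, 0.062 ]), array([0.4396, 0.1794, 0.062 ])]
large tab line top [array([ 0.4334, -0.1866,  0.095 ]), array([ 0.4047, -0.1899,  0.095 ])]
flange [0.4566 0.181 ] diam 0.08295232487564742 91
base [0.6239 0.0077] diam 0.1432612380624335 71
```

Request:
{"op": "apply_moves", "data": {
  "motion": [
    [[0, 0, 0, 28, -18, 0, -1], [0, 0, 0, 28, -18, 0, -1], [0, 0, 0, 28, -18, 0, -1], [0, 0, 0, 28, -18, 0, -1], [0, 0, 0, 28, -18, 0, -1], [0, 0, 0, 28, -18, 0, -1], [0, 0, 0, 28, -18, 0, -1], [0, 0, 0, 28, -18, 0, -1], [0, 0, 0, 28, -18, 0, -1], [0, 0, 0, 28, -18, 0, -1], [0, 0, 0, 28, -18, 0, -1], [0, 0, 0, 28, -18, 0, -1], [0, 0, 0, 0, 0, 0, -1], [0, 0, 0, 0, 0, 0, -1]]
  ]
}}

```text
clock: 1.5
ee_pos: [0.4142, -0.1916, 0.2385]
tcp_rot: [0.988, 0.155, -0.0, -0.0]
contact_force: [0.3, 0.9, -0.6]
finger_gap: 0.0877
grasp_force: 0.0
```

```bash
cat > snap.py <<'E'
import sys
from h import *
from workcell import manip
n=sys.argv[1]
d=manip.get_image("wrist"); pickle.dump(d,open(f"pics/{n}.pkl","wb")); cv2.imwrite(f"pics/{n}.png",d["frame"][:,:,::-1])
s=manip.sense(); x=R.from_quat(s["tcp_rot"]).as_matrix()
print(s["clock"],s["ee_pos"].round(4),"yaw",np.degrees(np.arctan2(x[1,0],x[0,0])).round(2),s["contact_force"].round(2),s["finger_gap"],s["grasp_force"])
print({k:v for k,v in d.items() if k!="frame"})
E
python3 snap.py w1
```

```text
1.55 [ 0.4139 -0.1921  0.2385] yaw 17.76 [ 1.39 -0.25  0.44] 0.08820333959788995 0.0
{'fx': 371.64829954431775, 'fy': 371.64829954431775, 'cx': 318.1366312655603, 'cy': 235.9755757272246, 'position': array([ 0.49431989, -0.1654058 ,  0.38409447]), 'attitude': array([ 0.79713749, -0.58117908, -0.09645116,  0.13228711])}
```

View pics/w1.png

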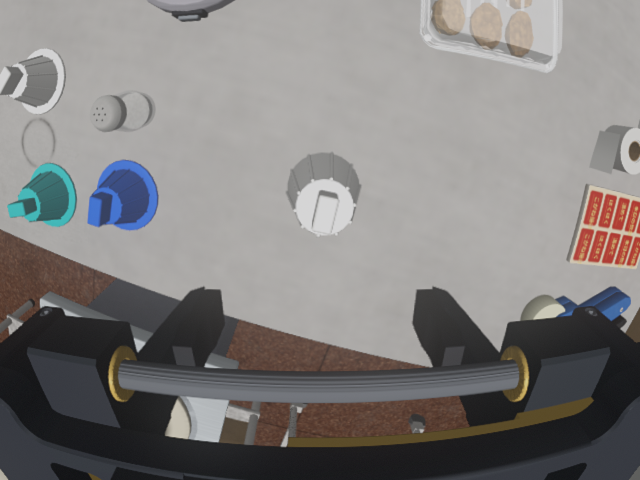

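Wrist view: the large reamer's tab top is at about (326,210), and the small reamer is at the left edge at (30,80). Next: over the small reamer, lining yaw up with its tab.

Request:
{"op": "apply_moves", "data": {
  "motion": [
    [[0, 0, 0, 12, -29, 0, -1], [0, 0, 0, 12, -29, 0, -1], [0, 0, 0, 12, -29, 0, -1], [0, 0, 0, 12, -29, 0, -1], [0, 0, 0, 12, -29, 0, -1], [0, 0, 0, 12, -29, 0, -1], [0, 0, 0, 12, -29, 0, -1], [0, 0, 0, 12, -29, 0, -1], [0, 0, 0, 12, -29, 0, -1], [0, 0, 0, 12, -29, 0, -1], [0, 0, 0, 12, -29, 0, -1], [0, 0, 0, 12, -29, 0, -1], [0, 0, 7.8, 0, 0, 0, -1], [0, 0, 7.8, 0, 0, 0, -1], [0, 0, 7.8, 0, 0, 0, -1], [0, 0, 7.8, 0, 0, 0, -1], [0, 0, 7.8, 0, 0, 0, -1], [0, 0, 7.8, 0, 0, 0, -1], [0, 0, 0, 0, 0, 0, -1], [0, 0, 0, 0, 0, 0, -1]]
  ]
}}

```text
clock: 3.55
ee_pos: [0.4454, 0.1827, 0.2387]
tcp_rot: [0.968, -0.25, -0.0, 0.0]
contact_force: [-0.0, -0.5, 0.3]
finger_gap: 0.0882
grasp_force: 0.0
```

```bash
python3 snap.py w2
python3 - <<'E'
from h import *
for n,p in (("w1",(.419,-.19,.107)),("w2",(.4555,.182,.074)),("w2",(.625,.0075,.078))):
    d=pickle.load(open(f"pics/{n}.pkl","rb")); v=R.from_quat(d["attitude"]).inv().apply(np.array(p)-d["position"])
    th=np.arctan2(np.hypot(v[0],v[1]),v[2]); u=v[:2]/np.hypot(v[0],v[1])*th*d["fx"]+[d["cx"],d["cy"]]
    print(n,u)
    i=np.round(u).astype(int); h=40
    c=d["frame"][max(i[1]-h,0):i[1]+h,max(i[0]-h,0):i[0]+h,::-1]; print(c.shape, i-h)
    c=cv2.resize(c,None,fx=3.3,fy=3.3,interpolation=cv2.INTER_CUBIC)
    globals().setdefault("L",[]).append(cv2.copyMakeBorder(c,0,264-c.shape[0],0,264-c.shape[1],cv2.BORDER_CONSTANT))
cv2.imwrite("pics/c1.png",np.hstack(L))
E
```

```text
3.6 [0.4454 0.1829 0.2387] yaw -28.92 [-0.74  0.03  0.81] 0.08809534705484874 0.0
{'fx': 371.64829954431775, 'fy': 371.64829954431775, 'cx': 318.1366312655603, 'cy': 235.9755757272246, 'position': array([0.51907876, 0.14254103, 0.38434364]), 'attitude': array([-0.50117106,  0.8498061 ,  0.14043697, -0.08327435])}
w1 [318.6266611  217.24378729]
(80, 80, 3) [279 177]
w2 [313.457135  201.8980441]
(80, 80, 3) [273 162]
w2 [397.35575457 -58.91216613]
(461, 80, 3) [357 -99]Traceback (most recent call last):
  File "<stdin>", line 9, in <module>
cv2.error: OpenCV(4.12.0) /io/opencv/modules/core/src/copy.cpp:1160: error: (-215:Assertion failed) top >= 0 && bottom >= 0 && left >= 0 && right >= 0 && _src.dims() <= 2 in function 'copyMakeBorder'
```

Run:
```python
from h import *
L=[]
for n,i in (("w1",(319,217)),("w2",(313,202))):
    d=pickle.load(open(f"pics/{n}.pkl","rb")); h=40
    L.append(cv2.resize(d["frame"][i[1]-h:i[1]+h,i[0]-h:i[0]+h,::-1],(400,400),interpolation=cv2.INTER_CUBIC))
cv2.imwrite("pics/c1.png",np.hstack(L))
```

```text
(no output)
```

View pics/c1.png

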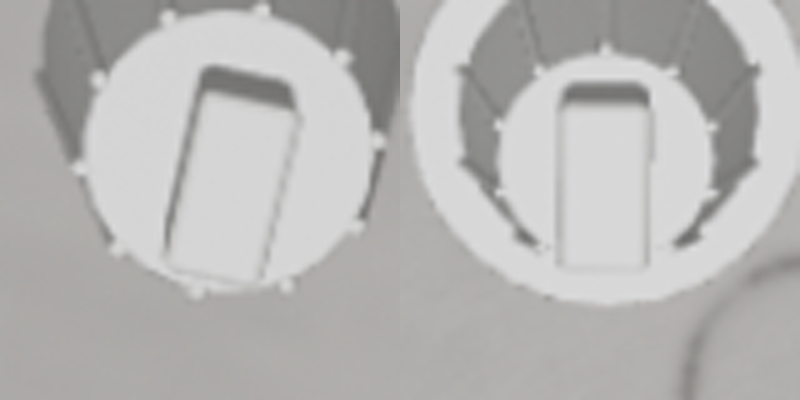

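Left, the large tab's top face has corners (203,93), (297,112), (264,284) and (166,265). Right, the small tab's top face runs x 560–647 and y 103–268, upright in the image, so the yaw matches.

Run:
```python
from h import *
def rep(n,P):
    P=P[:,:2]; print(n,P.mean(0).round(4),[(round(float(np.linalg.norm(e)),4),round(float(np.degrees(np.arctan2(e[1],e[0]))),1)) for e in np.roll(P,-1,0)-P])
d1=pickle.load(open("pics/w1.pkl","rb"));d2=pickle.load(open("pics/w2.pkl","rb"))
rep("large",onz(d1,np.array([(203,93),(297,112),(264,284),(166,265)])/5+[279,177],.107,True))
rep("small",onz(d2,np.array([(161,103),(246,103),(248,268),(158,268)])/5+[273,162],.074,True))
```

```text
large [ 0.4224 -0.1945] [(0.0147, -83.8), (0.0282, -171.9), (0.0157, 96.3), (0.0282, 6.0)]
small [0.4575 0.1807] [(0.0144, -119.0), (0.0291, 151.9), (0.0156, 61.0), (0.0291, -30.5)]
```

Request:
{"op": "apply_moves", "data": {
  "motion": [
    [[0, 0, 0, 11.7, -3.9, 20, -1], [0, 0, 0, 0, 0, 30, -1], [0, 0, 0, 0, 0, 30, -1], [0, 0, 0, 0, 0, 30, -1], [0, 0, 0, 0, 0, 30, -1], [0, 0, 0, 0, 0, 20, -1], [0, 0, 0, 0, 0, 15, -1], [0, 0, 0, 0, 0, 10, -1], [0, 0, 0, 0, 0, 0, -1], [0, 0, 0, 0, 0, 0, 1], [0, 0, 0, 0, 0, 0, 1], [0, 0, 0, 0, 0, 0, 1], [0, 0, 0, 0, 0, 0, 1], [0, 0, 0, 0, 0, 0, 1], [0, 0, 0, 0, 0, 0, 1], [0, 0, 0, 0, 0, 0, 1]]
  ]
}}

```text
clock: 5.2
ee_pos: [0.4574, 0.1812, 0.0537]
tcp_rot: [0.968, -0.251, -0.0, -0.0]
contact_force: [0.8, -0.2, 0.4]
finger_gap: 0.0343
grasp_force: 0.0
```

Request:
{"op": "apply_moves", "data": {
  "motion": [
    [[0, 0, 0, 0, 0, 0, 1], [0, 0, 0, 0, 0, 0, 1], [0, 0, 0, 0, 0, 0, 1], [0, 0, 0, 0, 0, 0, 1], [0, 0, 0, 0, 0, 0, 1], [0, 0, 0, 0, 0, 0, 1]]
  ]
}}

```text
clock: 5.8
ee_pos: [0.4573, 0.1812, 0.0537]
tcp_rot: [0.968, -0.251, -0.0, 0.0]
contact_force: [0.8, 0.2, -0.6]
finger_gap: 0.0158
grasp_force: 30.0
```

Holding the tab: the opening is 15.8 mm and the grip 30 N. Now lift, turn to the drive's yaw and look at the drive.

Request:
{"op": "apply_moves", "data": {
  "motion": [
    [[0, 0, 0, 0, 0, -10, 1], [0, 0, 0, 0, 0, -20, 1], [0, 0, 0, 0, 0, -25, 1], [0, 0, 0, 0, 0, -25, 1], [0, 0, 0, 0, 0, -25, 1], [0, 0, 0, 0, 0, -25, 1], [0, 0, -8.2, 0, 0, 0, 1], [0, 0, -8.2, 0, 0, 0, 1], [0, 0, -8.2, 0, 0, 0, 1], [0, 0, -8.2, 0, 0, 0, 1], [0, 0, -8.2, 0, 0, 0, 1], [0, 0, 0, 4.7, 25.5, 0, 1], [0, 0, 0, 4.7, 25.5, 0, 1], [0, 0, 0, 4.7, 25.5, 0, 1], [0, 0, 0, 4.7, 25.5, 0, 1], [0, 0, 0, 4.7, 25.5, 0, 1], [0, 0, 0, 4.7, 25.5, 0, 1], [0, 0, 0, 4.7, 25.5, 0, 1], [0, 0, 0, 4.7, 25.5, 0, 1], [0, 0, 0, 0, 0, 0, 1]]
  ]
}}

```text
clock: 7.8
ee_pos: [0.5371, -0.0129, 0.1842]
tcp_rot: [0.995, 0.103, 0.0, 0.0]
contact_force: [-0.1, 0.7, -1.7]
finger_gap: 0.0155
grasp_force: 30.0
```

```bash
python3 snap.py w3
```

```text
7.85 [ 0.5365 -0.0115  0.184 ] yaw 11.84 [ 0.02  0.39 -0.81] 0.015564842244284588 29.994081216864288
{'fx': 371.64829954431775, 'fy': 371.64829954431775, 'cx': 318.1366312655603, 'cy': 235.9755757272246, 'position': array([0.61930618, 0.00481468, 0.32990304]), 'attitude': array([ 0.7654264 , -0.62249709, -0.10248059,  0.12695482])}
```

View pics/w3.png

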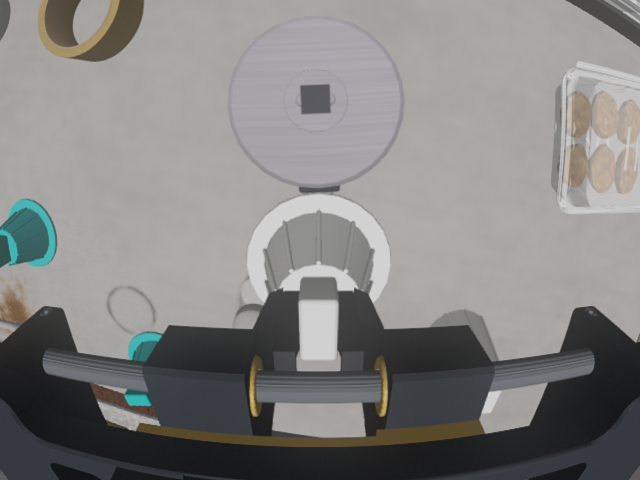

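The view shows the held small reamer with its flange centred near (318,258), and the dark drive square at (315,99) on the boss. I'll measure both in this one image so calibration error largely cancels.

```bash
cat > fit.py <<'E'
from h import *
def circ(P):
    for _ in range(8):
        A=np.c_[2*P,np.ones(len(P))]; q=np.linalg.lstsq(A,(P**2).sum(1),rcond=None)[0]; r=np.sqrt(q[2]+q[:2]@q[:2])
        e=abs(np.linalg.norm(P-q[:2],axis=1)-r); P=P[e<=max(np.quantile(e,.93),.0006)]
    return q[:2].round(4),round(2*r,4),len(P)
def edge(d,u,v,a0,a1,r0,r1,z,sgn):
    g=cv2.GaussianBlur(cv2.cvtColor(d["frame"],cv2.COLOR_RGB2GRAY),(0,0),1).astype(np.float32); pts=[]
    for a in np.radians(np.arange(a0,a1,2)):
        r=np.arange(r0,r1,.1); x=(u+r*np.cos(a)).astype(np.float32)[None]; y=(v+r*np.sin(a)).astype(np.float32)[None]
        i=np.argmax(sgn*np.gradient(cv2.remap(g,x,y,cv2.INTER_LINEAR)[0])); pts.append((x[0,i],y[0,i]))
    return onz(d,np.array(pts),z,True)[:,:2]
E
python3 - <<'E'
from fit import *
d=pickle.load(open("pics/w3.pkl","rb"))
g=cv2.cvtColor(d["frame"],cv2.COLOR_RGB2GRAY)
m=np.zeros_like(g); m[80:120,295:338]=(g[80:120,295:338]<115)*255
c=max(cv2.findContours(m,cv2.RETR_EXTERNAL,cv2.CHAIN_APPROX_NONE)[0],key=cv2.contourArea)[:,0]
b=cv2.boxPoints(cv2.minAreaRect(c)); print("box",b.tolist())
for z in (.074,.078):
    P=onz(d,b,z,True)[:,:2]; print("drive",z,P.mean(0).round(4),[(round(float(np.linalg.norm(e)),4),round(float(np.degrees(np.arctan2(e[1],e[0]))),1)) for e in np.roll(P,-1,0)-P])
print("base rim",circ(edge(d,316,101,100,440,80,94,.028,1)),circ(edge(d,316,101,0,360,80,94,.028,-1)))
print("boss",circ(edge(d,316,100,0,360,27,36,.05,-1)))
print("flange",circ(edge(d,318,260,160,380,62,78,.135,-1)))
print("origin expected TCP .5365 -.0115")
E
```

```text
box [[301.0, 85.0], [329.0, 85.0], [329.0, 113.0], [301.0, 113.0]]
drive 0.074 [0.6292 0.0087] [(0.0188, -78.4), (0.0193, -168.1), (0.0189, 101.7), (0.0193, 11.6)]
drive 0.078 [0.6291 0.0087] [(0.0185, -78.4), (0.019, -168.1), (0.0186, 101.7), (0.019, 11.6)]
base rim (array([0.6296, 0.0088]), np.float64(0.1431), 155) (array([0.6298, 0.0089]), np.float64(0.1364), 156)
boss (array([0.6294, 0.0088]), np.float64(0.0451), 142)
flange (array([ 0.5374, -0.0125]), np.float64(0.0823), 100)
origin expected TCP .5365 -.0115
```

Drive yaw is 11.7° and the tool's is 11.84°, so they match. The top and wrist cameras differ by about 5 mm on the drive's x. I'll get closer, with the flange and drive tip at nearly the same height, and measure relative offset.

Request:
{"op": "apply_moves", "data": {
  "motion": [
    [[0, 0, 0, 8, 0, 10, 1], [0, 0, 0, 9, -1, 12, 1], [0, 0, 0, 8, 0, 10, 1], [0, 0, 0, 0, 0, 10, 1], [0, 0, 0, 0, 0, 0, 1], [0, 0, 0, 0, 0, 0, 1], [0, 0, 0, 0, 0, 0, 1]]
  ]
}}

```text
clock: 8.55
ee_pos: [0.5607, -0.0045, 0.1423]
tcp_rot: [0.995, 0.104, 0.0, 0.0]
contact_force: [-0.4, -0.4, -1.0]
finger_gap: 0.0158
grasp_force: 30.0
```

```bash
python3 snap.py w4
cat >> fit.py <<'E'
def pix(d,p):
    v=R.from_quat(d["attitude"]).inv().apply(np.array(p)-d["position"]); h=np.hypot(v[0],v[1])
    return v[:2]/h*np.arctan2(h,v[2])*d["fx"]+[d["cx"],d["cy"]]
E
python3 - <<'E'
from fit import *
d=pickle.load(open("pics/w4.pkl","rb"))
g=cv2.cvtColor(d["frame"],cv2.COLOR_RGB2GRAY)
u,v=np.round(pix(d,(.6293,.0087,.076))).astype(int); print("drive px",u,v)
m=np.zeros_like(g); s=np.s_[max(v-25,0):v+25,u-25:u+25]; m[s]=(g[s]<115)*255
c=max(cv2.findContours(m,cv2.RETR_EXTERNAL,cv2.CHAIN_APPROX_NONE)[0],key=cv2.contourArea)[:,0]
b=cv2.boxPoints(cv2.minAreaRect(c)); print(b.tolist())
P=onz(d,b,.076,True)[:,:2]; print("drive",P.mean(0).round(4),[(round(float(np.linalg.norm(e)),4),round(float(np.degrees(np.arctan2(e[1],e[0]))),1)) for e in np.roll(P,-1,0)-P])
u,v=pix(d,(.629,.0088,.028)); r=abs(pix(d,(.629,.081,.028))[0]-u); print(u,v,r)
print("base",circ(edge(d,u,v,190,350,r-8,r+8,.028,1)))
u,v=pix(d,(.629,.0088,.05)); r=abs(pix(d,(.629,.0328,.05))[0]-u); print("boss",circ(edge(d,u,v,180,360,r-5,r+5,.05,-1)))
u,v=pix(d,(.5605,-.0075,.093)); r=abs(pix(d,(.5605,.0345,.093))[0]-u); print(u,v,r)
print("flange",circ(edge(d,u,v,160,380,r-9,r+9,.093,-1)))
E
```

```text
8.6 [ 0.5607 -0.0045  0.1423] yaw 11.95 [ 0.22 -0.39 -0.43] 0.015171584209437632 29.994109980762005
{'fx': 371.64829954431775, 'fy': 371.64829954431775, 'cx': 318.1366312655603, 'cy': 235.9755757272246, 'position': array([0.64287345, 0.01343472, 0.28801718]), 'attitude': array([ 0.76631629, -0.62143156, -0.10238449,  0.12688412])}
drive px 321 139
[[303.89483642578125, 121.68659973144531], [337.9608154296875, 120.13813781738281], [339.51959228515625, 154.43092346191406], [305.45361328125, 155.97938537597656]]
drive [0.63   0.0085] [(0.0192, -75.3), (0.0197, -165.0), (0.0194, 104.7), (0.0197, 14.2)]
320.25178684017226 134.9951485163274 100.50562906312484
base (array([0.6296, 0.0084]), np.float64(0.1431), 76)
boss (array([0.6293, 0.0084]), np.float64(0.0457), 82)
323.9178515458587 266.87479327105643 72.16784122980044
flange (array([ 0.561 , -0.0041]), np.float64(0.0825), 110)
```

View pics/w4.png

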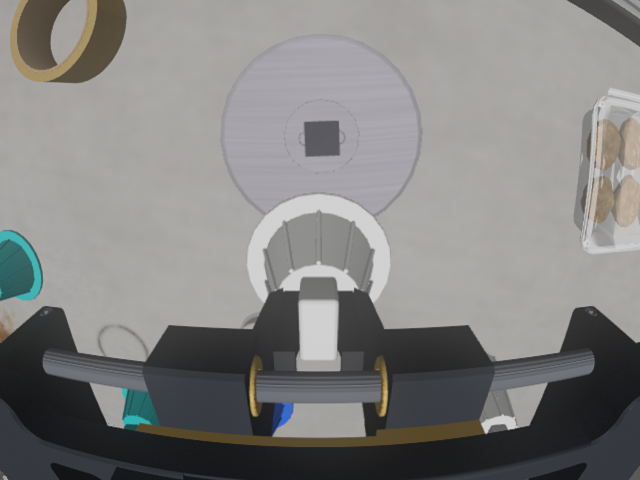

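The drive is at (322,138), turned about 2.5° from the image axes; the switch and balls show the same, so its yaw is about 14.4°. Its centre is (0.6297, 0.0085) and the held flange (0.561, −0.004). Now turn −2.4°, move over the drive and start down.

Request:
{"op": "apply_moves", "data": {
  "motion": [
    [[0, 0, -2.4, 0, 0, 0, 1], [0, 0, 0, 10, 0.7, 0, 1], [0, 0, 0, 10, 0.7, 0, 1], [0, 0, 0, 10, 0.7, 0, 1], [0, 0, 0, 10, 0.7, 0, 1], [0, 0, 0, 10, 0.7, 0, 1], [0, 0, 0, 10, 0.7, 0, 1], [0, 0, 0, 9.7, 0.6, 0, 1], [0, 0, 0, 0, 0, 0, 1], [0, 0, 0, 0, 0, 0, 1], [0, 0, 0, 0, 0, 4, 1], [0, 0, 0, 0, 0, 4, 1], [0, 0, 0, 0, 0, 3, 1], [0, 0, 0, 0, 0, 3, 1], [0, 0, 0, 0, 0, 2, 1], [0, 0, 0, 0, 0, 0, 1], [0, 0, 0, 0, 0, 0, 1]]
  ]
}}

```text
clock: 10.3
ee_pos: [0.6294, 0.0082, 0.1258]
tcp_rot: [0.992, 0.125, 0.0, 0.0]
contact_force: [0.0, 0.1, -1.2]
finger_gap: 0.0157
grasp_force: 30.0
```

```bash
python3 snap.py w5 | head -1
```

```text
10.35 [0.6294 0.0082 0.1258] yaw 14.35 [-0.62 -0.32 -1.51] 0.015677859931060165 29.99414039310068
```

No contact force, and the underside is about 6 mm below the tip. Continue down.

Request:
{"op": "apply_moves", "data": {
  "motion": [
    [[0, 0, 0, 0, 0, 2, 1], [0, 0, 0, 0, 0, 2, 1], [0, 0, 0, 0, 0, 2, 1], [0, 0, 0, 0, 0, 2, 1], [0, 0, 0, 0, 0, 0, 1]]
  ]
}}

```text
clock: 10.85
ee_pos: [0.6298, 0.0081, 0.1185]
tcp_rot: [0.992, 0.125, 0.001, 0.0]
contact_force: [-0.5, 1.0, 4.2]
finger_gap: 0.0157
grasp_force: 30.0
```

Request:
{"op": "apply_moves", "data": {
  "motion": [
    [[0, 0, 0, 0, 0, 2, 1], [0, 0, 0, 0, 0, 2, 1], [0, 0, 0, 0, 0, 2, 1], [0, 0, 0, 0, 0, 2, 1], [0, 0, 0, 0, 0, 0, 1]]
  ]
}}

```text
clock: 11.35
ee_pos: [0.6289, 0.0082, 0.1084]
tcp_rot: [0.992, 0.125, -0.001, -0.0]
contact_force: [1.9, -0.4, -6.0]
finger_gap: 0.016
grasp_force: 30.0
```

Request:
{"op": "apply_moves", "data": {
  "motion": [
    [[0, 0, 0, 0, 0, 2, 1], [0, 0, 0, 0, 0, 2, 1], [0, 0, 0, 0, 0, 0, 1], [0, 0, 0, 0, 0, 0, 1]]
  ]
}}

```text
clock: 11.75
ee_pos: [0.6291, 0.0082, 0.1054]
tcp_rot: [0.992, 0.125, -0.0, -0.0]
contact_force: [-0.4, -0.5, -4.5]
finger_gap: 0.0157
grasp_force: 30.0
```

Request:
{"op": "apply_moves", "data": {
  "motion": [
    [[0, 0, 0, 0, 0, 1, 1], [0, 0, 0, 0, 0, 1, 1], [0, 0, 0, 0, 0, 0, 1], [0, 0, 0, 0, 0, 0, 1]]
  ]
}}

```text
clock: 12.15
ee_pos: [0.6295, 0.0082, 0.1039]
tcp_rot: [0.992, 0.125, 0.0, 0.0]
contact_force: [0.5, 0.2, -2.1]
finger_gap: 0.016
grasp_force: 30.0
```

Request:
{"op": "apply_moves", "data": {
  "motion": [
    [[0, 0, 0, 0, 0, 1, 1], [0, 0, 0, 0, 0, 0, 1], [0, 0, 0, 0, 0, 0, 1]]
  ]
}}

```text
clock: 12.45
ee_pos: [0.6297, 0.0082, 0.1036]
tcp_rot: [0.992, 0.125, 0.001, 0.0]
contact_force: [-0.9, 0.0, 6.2]
finger_gap: 0.0156
grasp_force: 30.0
```

Request:
{"op": "apply_moves", "data": {
  "motion": [
    [[0, 0, 0, 0, 0, 1, 1], [0, 0, 0, 0, 0, 0, 1], [0, 0, 0, 0, 0, 0, 1]]
  ]
}}

```text
clock: 12.75
ee_pos: [0.6298, 0.0081, 0.1035]
tcp_rot: [0.992, 0.125, 0.001, 0.0]
contact_force: [-3.7, 0.5, 12.3]
finger_gap: 0.0161
grasp_force: 30.0
```

Request:
{"op": "apply_moves", "data": {
  "motion": [
    [[0, 0, 0, 0, 0, 1.2, 1], [0, 0, 0, 0, 0, 0, 1], [0, 0, 0, 0, 0, 0, 1]]
  ]
}}

```text
clock: 13.05
ee_pos: [0.63, 0.0081, 0.1035]
tcp_rot: [0.992, 0.125, 0.001, 0.0]
contact_force: [-7.7, 1.4, 19.5]
finger_gap: 0.0154
grasp_force: 30.0
```

Request:
{"op": "apply_moves", "data": {
  "motion": [
    [[0, 0, 0, 0, 0, -1.5, 1], [0, 0, 0, 0, 0, -1.5, 1], [0, 0, 0, 0, 0, -1, 1], [0, 0, 0, 0, 0, 0, 1], [0, 0, 0, 0, 0, 0, 1]]
  ]
}}

```text
clock: 13.55
ee_pos: [0.6293, 0.0082, 0.1041]
tcp_rot: [0.992, 0.125, -0.0, -0.0]
contact_force: [-0.1, 0.0, -1.4]
finger_gap: 0.0157
grasp_force: 30.0
```

Request:
{"op": "apply_moves", "data": {
  "motion": [
    [[0, 0, 0, 0, 0, -1, 1], [0, 0, 0, 0, 0, 0, 1], [0, 0, 0, 0, 0, 0, 1]]
  ]
}}

```text
clock: 13.85
ee_pos: [0.6292, 0.0082, 0.1053]
tcp_rot: [0.992, 0.125, -0.0, -0.0]
contact_force: [0.2, -0.5, -2.7]
finger_gap: 0.0157
grasp_force: 30.0
```

Request:
{"op": "apply_moves", "data": {
  "motion": [
    [[0, 0, 0, 0, 0, 2.5, 1], [0, 0, 0, 0, 0, 2.5, 1], [0, 0, 0, 0, 0, 0.4, 1], [0, 0, 0, 0, 0, 0, 1], [0, 0, 0, 0, 0, 0, 1], [0, 0, 0, 0, 0, 0, 1]]
  ]
}}

```text
clock: 14.45
ee_pos: [0.6301, 0.0081, 0.1035]
tcp_rot: [0.992, 0.125, 0.002, 0.001]
contact_force: [-8.3, 0.9, 19.8]
finger_gap: 0.0157
grasp_force: 30.0
```

Request:
{"op": "apply_moves", "data": {
  "motion": [
    [[0, 0, 0, 0, 0, -2.5, 1], [0, 0, 0, 0, 0, 0, 1], [0, 0, 0, 0, 0, 0, 1]]
  ]
}}

```text
clock: 14.75
ee_pos: [0.6299, 0.0081, 0.1035]
tcp_rot: [0.992, 0.125, 0.001, 0.0]
contact_force: [-2.0, 0.6, 7.1]
finger_gap: 0.0158
grasp_force: 30.0
```

Request:
{"op": "apply_moves", "data": {
  "motion": [
    [[0, 0, 0, 0, 0, 0, -1], [0, 0, 0, 0, 0, 0, -1], [0, 0, 0, 0, 0, 0, -1], [0, 0, 0, 0, 0, 0, -1], [0, 0, 0, 0, 0, 0, -1], [0, 0, 0, 0, 0, -3, -1], [0, 0, 0, 0, 0, -10, -1], [0, 0, 0, 0, 0, -20, -1], [0, 0, 0, 0, 0, -25, -1], [0, 0, 0, 0, 0, -25, -1], [0, 0, 0, 0, 0, -25, -1], [0, 0, 0, 0, 0, -25, -1], [0, 0, 0, 0, 0, 0, -1], [0, 0, 0, 0, 0, 0, -1]]
  ]
}}

```text
clock: 16.15
ee_pos: [0.6293, 0.0082, 0.2357]
tcp_rot: [0.992, 0.125, 0.0, 0.0]
contact_force: [-0.4, -0.0, -1.5]
finger_gap: 0.0879
grasp_force: 0.0
```

```bash
python3 snap.py w6
python3 - <<'E'
from fit import *
d=pickle.load(open("pics/w6.pkl","rb"))
z=.055; c=(.6297,.0085,z)
u,v=pix(d,c); r=abs(pix(d,(.6297,.0505,z))[0]-u); print(u,v,r)
print("flange",circ(edge(d,u,v,0,360,r-7,r+7,z,-1)))
L=[cv2.resize(d["frame"][int(v)-75:int(v)+75,int(u)-75:int(u)+75,::-1],(390,390),interpolation=cv2.INTER_CUBIC)]
from workcell import manip
s=manip.get_image("scene"); pickle.dump(s,open("pics/scene1.pkl","wb"))
L.append(cv2.resize(s["frame"][190:270,240:320,::-1],(390,390),interpolation=cv2.INTER_CUBIC))
cv2.imwrite("pics/c2.png",np.hstack(L))
E
```

```text
16.2 [0.629  0.0082 0.2347] yaw 14.35 [-0.47 -0.3   0.25] 0.08823980374973 0.0
{'fx': 371.64829954431775, 'fy': 371.64829954431775, 'cx': 318.1366312655603, 'cy': 235.9755757272246, 'position': array([0.71068281, 0.02952378, 0.38138053]), 'attitude': array([ 0.77915344, -0.60520208, -0.09991296,  0.12910368])}
318.2911345112488 207.35011259351938 45.08076114370249
flange (array([0.6299, 0.0086]), np.float64(0.0821), 167)
```

View pics/c2.png

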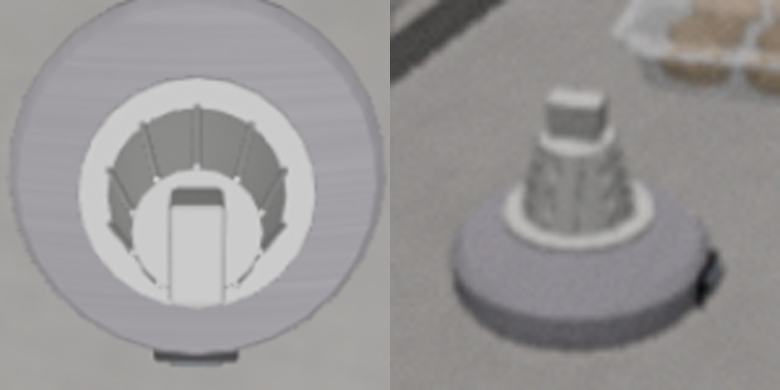

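The small reamer sits flat and centred, flange at (0.6299, 0.0086) at the expected height. Now over to the large reamer, turn to its tab, and go down.

Request:
{"op": "apply_moves", "data": {
  "motion": [
    [[0, 0, 0, -25, 14.5, 0, -1], [0, 0, 0, -25, 14.5, 0, -1], [0, 0, 0, -25, 14.5, 0, -1], [0, 0, 0, -25, 14.5, 0, -1], [0, 0, 0, -25, 14.5, 0, -1], [0, 0, 0, -25, 14.5, 0, -1], [0, 0, 0, -25, 14.5, 0, -1], [0, 0, 0, -25, 14.5, 0, -1], [0, 0, 0, -25, 14.5, 0, -1], [0, 0, 0, -25, 14.5, 0, -1], [0, 0, 7.6, 0, 0, 0, -1], [0, 0, 0, 0, 0, 0, -1], [0, 0, 0, 0, 0, 0, -1]]
  ]
}}

```text
clock: 17.55
ee_pos: [0.4231, -0.194, 0.2351]
tcp_rot: [0.998, 0.061, -0.0, -0.0]
contact_force: [-0.8, -0.0, 0.7]
finger_gap: 0.088
grasp_force: 0.0
```

```bash
python3 snap.py w7
python3 - <<'E'
from fit import *
d=pickle.load(open("pics/w7.pkl","rb"))
u,v=pix(d,(.4224,-.1945,0)); r=abs(pix(d,(.4224,-.156,0))[0]-u); print(u,v,r)
print("foot",circ(edge(d,u,v,195,345,r-7,r+7,0,1)))
i=np.round(pix(d,(.4224,-.1945,.107))).astype(int); print(i)
cv2.imwrite("pics/c3.png",cv2.resize(d["frame"][i[1]-40:i[1]+40,i[0]-40:i[0]+40,::-1],(480,480),interpolation=cv2.INTER_CUBIC))
E
```

```text
17.6 [ 0.4232 -0.1939  0.2352] yaw 6.94 [-0.14 -0.01  0.57] 0.08823645298069348 0.0
{'fx': 371.64829954431775, 'fy': 371.64829954431775, 'cx': 318.1366312655603, 'cy': 235.9755757272246, 'position': array([ 0.50666377, -0.1834486 ,  0.38066679]), 'attitude': array([ 0.73838584, -0.65418764, -0.10877262,  0.12244753])}
319.0782339712291 195.3150832412991 36.48663383900748
foot (array([ 0.4224, -0.194 ]), np.float64(0.0753), 55)
[319 226]
```

View pics/c3.png

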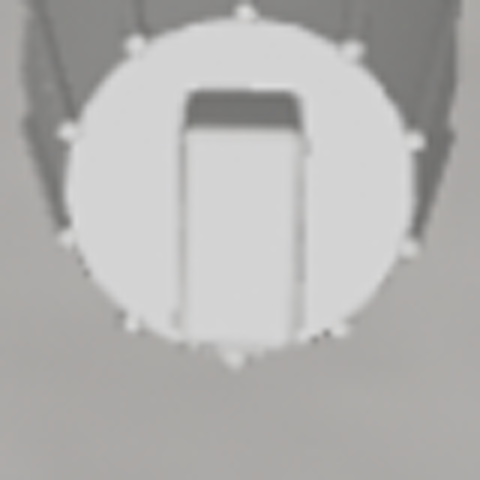

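The tab is upright in the image and centred at (241,235) in the crop, so it's aligned. Descend and grip.

Request:
{"op": "apply_moves", "data": {
  "motion": [
    [[0, 0, 0, -0.8, 0, 20, -1], [0, 0, 0, 0, 0, 30, -1], [0, 0, 0, 0, 0, 30, -1], [0, 0, 0, 0, 0, 30, -1], [0, 0, 0, 0, 0, 20, -1], [0, 0, 0, 0, 0, 12, -1], [0, 0, 0, 0, 0, 6, -1], [0, 0, 0, 0, 0, 0, -1], [0, 0, 0, 0, 0, 0, 1], [0, 0, 0, 0, 0, 0, 1], [0, 0, 0, 0, 0, 0, 1], [0, 0, 0, 0, 0, 0, 1], [0, 0, 0, 0, 0, 0, 1], [0, 0, 0, 0, 0, 0, 1], [0, 0, 0, 0, 0, 0, 1], [0, 0, 0, 0, 0, 0, 1], [0, 0, 0, 0, 0, 0, 1], [0, 0, 0, 0, 0, 0, 1], [0, 0, 0, 0, 0, 0, 1], [0, 0, 0, 0, 0, 0, 1]]
  ]
}}

```text
clock: 19.6
ee_pos: [0.4223, -0.1944, 0.0876]
tcp_rot: [0.998, 0.059, -0.0, -0.0]
contact_force: [0.2, 0.7, -0.4]
finger_gap: 0.0153
grasp_force: 29.9
```

Request:
{"op": "apply_moves", "data": {
  "motion": [
    [[0, 0, 0, 0, 0, -10, 1], [0, 0, 0, 0, 0, -20, 1], [0, 0, 0, 0, 0, -30, 1], [0, 0, 0, 0, 0, -30, 1], [0, 0, 0, 0, 0, -30, 1], [0, 0, 0, 0, 0, -30, 1], [0, 0, 0, 23, -17.7, 0, 1], [0, 0, 0, 23, -17.7, 0, 1], [0, 0, 0, 23, -17.7, 0, 1], [0, 0, 0, 23, -17.7, 0, 1], [0, 0, 0, 23, -17.7, 0, 1], [0, 0, 0, 23, -17.7, 0, 1], [0, 0, 0, 23, -17.7, 0, 1], [0, 0, 0, 23, -17.7, 0, 1], [0, 0, 0, 23, -17.7, 0, 1], [0, 0, 0, 23, -17.7, 0, 1], [0, 0, 0, 0, 0, 0, 1], [0, 0, 0, 0, 0, 0, 1], [0, 0, 0, 0, 0, 0, 1]]
  ]
}}

```text
clock: 21.5
ee_pos: [0.6294, 0.0079, 0.238]
tcp_rot: [0.998, 0.059, -0.0, 0.0]
contact_force: [-1.0, 0.4, -1.8]
finger_gap: 0.0157
grasp_force: 29.9
```

```bash
python3 snap.py w8
python3 - <<'E'
from fit import *
d=pickle.load(open("pics/w8.pkl","rb"))
z=.15; u,v=pix(d,(.6295,.0085,z)); r=abs(pix(d,(.6295,.047,z))[0]-u); print(u,v,r)
print("foot",circ(edge(d,u,v,195,345,r-8,r+8,z,1)),circ(edge(d,u,v,195,345,r-8,r+8,z,-1)))
E
```

```text
21.55 [0.6295 0.0078 0.2381] yaw 6.7 [-0.18 -0.17  0.05] 0.015570061389733507 29.876115610823035
{'fx': 371.64829954431775, 'fy': 371.64829954431775, 'cx': 318.1366312655603, 'cy': 235.9755757272246, 'position': array([0.71297362, 0.01819839, 0.38363763]), 'attitude': array([ 0.7370959 , -0.65571038, -0.10844058,  0.12236902])}
317.77457486913954 242.21607071528035 57.123293267098006
foot (array([0.63  , 0.0083]), np.float64(0.075), 39) (array([0.6404, 0.0101]), np.float64(0.0634), 39)
```

The large reamer's foot is at (0.630, 0.0083), within 0.5 mm of the small one. Lower it.

Request:
{"op": "apply_moves", "data": {
  "motion": [
    [[0, 0, 0, 0, 0, 10, 1], [0, 0, 0, 0, 0, 10, 1], [0, 0, 0, 0, 0, 5, 1], [0, 0, 0, 0, 0, 5, 1], [0, 0, 0, 0, 0, 5, 1], [0, 0, 0, 0, 0, 5, 1], [0, 0, 0, 0, 0, 0, 1]]
  ]
}}

```text
clock: 22.25
ee_pos: [0.6297, 0.0085, 0.1968]
tcp_rot: [0.998, 0.059, -0.001, -0.0]
contact_force: [0.5, 0.3, -1.8]
finger_gap: 0.0155
grasp_force: 29.9
```

Request:
{"op": "apply_moves", "data": {
  "motion": [
    [[0, 0, 0, 0, 0, 6, 1], [0, 0, 0, 0, 0, 6, 1], [0, 0, 0, 0, 0, 6, 1], [0, 0, 0, 0, 0, 6, 1], [0, 0, 0, 0, 0, 6, 1], [0, 0, 0, 0, 0, 0, 1]]
  ]
}}

```text
clock: 22.85
ee_pos: [0.6295, 0.0085, 0.1665]
tcp_rot: [0.998, 0.059, -0.001, -0.0]
contact_force: [0.6, -0.3, -2.1]
finger_gap: 0.016
grasp_force: 29.9
```

Request:
{"op": "apply_moves", "data": {
  "motion": [
    [[0, 0, 0, 0, 0, 5, 1], [0, 0, 0, 0, 0, 5, 1], [0, 0, 0, 0, 0, 4, 1], [0, 0, 0, 0, 0, 3, 1], [0, 0, 0, 0, 0, 3, 1], [0, 0, 0, 0, 0, 0, 1], [0, 0, 0, 0, 0, 0, 1]]
  ]
}}

```text
clock: 23.55
ee_pos: [0.63, 0.0085, 0.1477]
tcp_rot: [0.998, 0.059, 0.0, -0.0]
contact_force: [-0.5, 0.7, -0.8]
finger_gap: 0.0156
grasp_force: 29.9
```

Bottom at about 0.060, with 5 mm left. Continue in small steps until contact.

Request:
{"op": "apply_moves", "data": {
  "motion": [
    [[0, 0, 0, 0, 0, 1.5, 1], [0, 0, 0, 0, 0, 1.5, 1], [0, 0, 0, 0, 0, 1, 1], [0, 0, 0, 0, 0, 0, 1], [0, 0, 0, 0, 0, 0, 1]]
  ]
}}

```text
clock: 24.05
ee_pos: [0.6299, 0.0084, 0.1436]
tcp_rot: [0.998, 0.059, 0.0, 0.0]
contact_force: [0.5, 0.5, -1.6]
finger_gap: 0.0157
grasp_force: 29.9
```

Request:
{"op": "apply_moves", "data": {
  "motion": [
    [[0, 0, 0, 0, 0, 1, 1], [0, 0, 0, 0, 0, 0.7, 1], [0, 0, 0, 0, 0, 0, 1], [0, 0, 0, 0, 0, 0, 1]]
  ]
}}

```text
clock: 24.45
ee_pos: [0.6301, 0.0084, 0.1426]
tcp_rot: [0.998, 0.059, 0.001, 0.0]
contact_force: [-1.3, -0.1, 4.6]
finger_gap: 0.0157
grasp_force: 29.9
```

Contact came at the expected height, 0.1426. Release and withdraw.

Request:
{"op": "apply_moves", "data": {
  "motion": [
    [[0, 0, 0, 0, 0, 0, -1], [0, 0, 0, 0, 0, 0, -1], [0, 0, 0, 0, 0, 0, -1], [0, 0, 0, 0, 0, 0, -1], [0, 0, 0, 0, 0, 0, -1], [0, 0, 0, 0, 0, -2, -1], [0, 0, 0, 0, 0, -10, -1], [0, 0, 0, 0, 0, -20, -1], [0, 0, 0, 0, 0, -25, -1], [0, 0, 0, 0, 0, -25, -1], [0, 0, 0, 0, 0, -25, -1], [0, 0, 0, 0, 0, 0, -1], [0, 0, 0, 0, 0, 0, -1]]
  ]
}}

```text
clock: 25.75
ee_pos: [0.6298, 0.0085, 0.2489]
tcp_rot: [0.998, 0.059, 0.0, 0.0]
contact_force: [0.4, -0.5, -0.1]
finger_gap: 0.0883
grasp_force: 0.0
```

```bash
python3 snap.py w9
python3 - <<'E'
from fit import *
from workcell import manip
d=pickle.load(open("pics/w9.pkl","rb"))
u,v=np.round(pix(d,(.63,.0085,.1))).astype(int); s=manip.get_image("scene")
v=max(v,75)
L=[cv2.resize(d["frame"][v-75:v+75,u-75:u+75,::-1],(390,390)),cv2.resize(s["frame"][170:270,230:330,::-1],(390,390),interpolation=cv2.INTER_CUBIC)]
cv2.imwrite("pics/c4.png",np.hstack(L))
E
```

```text
25.8 [0.6296 0.0085 0.248 ] yaw 6.75 [ 0.56  0.13 -0.58] 0.08800598938675902 0.0
{'fx': 371.64829954431775, 'fy': 371.64829954431775, 'cx': 318.1366312655603, 'cy': 235.9755757272246, 'position': array([0.71329306, 0.01883512, 0.39464737]), 'attitude': array([ 0.73733395, -0.65551159, -0.10823526,  0.12218152])}
```

View pics/c4.png

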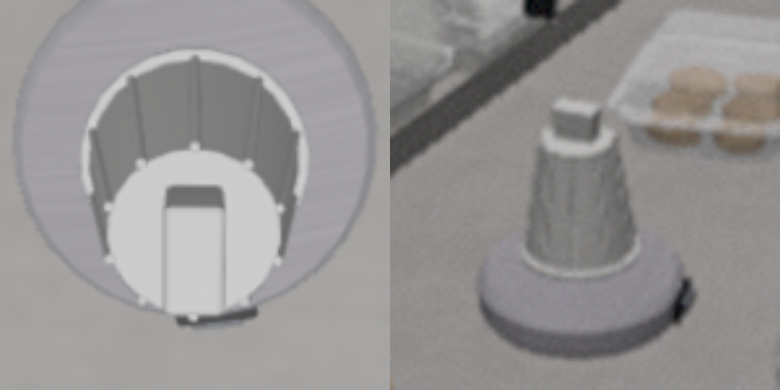

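The large reamer stands upright and flat on the flange, with an even rim showing all round. Handing in.

```bash
python3 -c "
from workcell import manip
print(manip.hand_in())"
```

```text
the job is handed in; nothing more can be done
None
```

The job is handed in at about 26 s: the small reamer was pushed home on the drive with about 20 N (the ball click itself couldn't be sensed), the large one was lowered until it touched and sits flat on the flange, and the arm did not go near the salt shaker, tape roll or pack.

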